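# Check the brake lever of the log trolley

### The arm

A 7-joint arm with a two-finger parallel gripper is mounted at the origin on the work surface. World frame = base frame: x ahead of the robot, y to its left, z up, the work surface at z = 0. Lengths are in m, angles in degrees, forces in N, time in s.
With the tool pointing down it reaches from about 0.425 to 0.875 m from the base axis. Payload 4.7 kg.
Tool frame: the origin (TCP) lies at the very end of the fingers, on their centre line; the grasp point (between the pads) lies 19 mm behind it; z points along the fingers, y is the line along which they close (so a half turn about z gives the same grasp; the last joint's range is limited). The gripper opens to 87 mm and grips with 3 to 60 N. Pads are 19 mm wide; open, the fingers measure 117 mm over their backs; the gripper's body (75 mm by 190 mm) begins 51 mm behind the grasp point.
Start: joints at [-63.421, 18.392, -4.016, 83.108, 1.295, 78.541, -3.26], TCP at [0.283, 0.585, 0.223] pointing down, gripper open.
Joint ranges: [-163.93, 163.93], [-17.29, 119.83], [-79.2, 71.16], [3.27, 140.29], [-89.18, 269.18], [5.43, 117.66], [-154.24, 154.24]. Speed limits (degrees/s): [147.25, 147.25, 180, 180, 180, 180, 180].

### API

Orientations are given as [roll, pitch, yaw] about the fixed x, y, z axes, in that order (R = Rz(yaw) Ry(pitch) Rx(roll)).
In Python, from cell import telemetry, cams, env gives the robot as it stands.
- The arm moves only by the tool arm_command, never from a script. Its argument "series" is text: rows parted by semicolons, each of 5 numbers parted by spaces: the shift along the tool's x, y, z in mm, then the turn about the tool's z in rad, then the closure in counts, from 0 (fully open) to 255 (shut). A call has 1 to 20 rows; each row shifts and turns the commanded pose from where the row before left it, along the tool's axes as they then stand; what a row does not reach is not made up. A row lasts 1/12 s, in which the tool goes at most 41.7 mm and 7.16 degrees, less where a joint would pass 70% of its speed; a pose out of reach is approached as far as the arm can. A call is refused whole if a number of a shift passes 41.7 or a number of a turn 0.125, either way. A call with a gripper value outside its range is refused whole. The fingers move at their own pace and stop on an object; "squeeze" is the grip in N (left out, the last holds). Time passes only in rows, so rows that do not move let the fingers close. It gives the time, the measured TCP pose, the force, the opening and the grip force at its end, in the units of the state.
- telemetry.get_obs(): the state, without advancing time (a new reading comes with each control period).
- cams.read_camera(name): name is "scene" or "top" or "wrist"; returns the picture (384x512x3 uint8, blue, green, red); there is no depth.
- cams.calibration(name): a dict with "K" (3x3 intrinsics, pixels), "dist" ([k1, k2, p1, p2, k3] as OpenCV has them; the pictures are not rectified), "origin" and "rotation" of the camera in the world; the wrist camera has in their place "hand_eye" (4x4, takes a point from camera to tool coordinates, whose origin is the TCP and whose axes are the flange's). Camera axes: x right, y down, z forward; pixel columns grow to the right and rows downward; lengths in m; the calibration is good to about 2 mm. A picture is of the moment at which its call begins: read the wrist's pose just before it. calibration takes no time and is no camera call.
- env.sign_off(): hands the job in; it is judged then, once.
The state is a dict: "time_s": time; "qpos": joint angles; "joint_velocities": joint speeds; "effort": joint torques, N m; "tool_pos": TCP position; "tool_rot": TCP orientation; "force": force on the tool from outside, world axes, zero at the start; "wrist_torque": the same for the moment, N m; "grip_width": finger opening in m; "grasp_force": force on a finger pad.
Only numpy, scipy, OpenCV 4.12 (cv2) and the standard library are available. Lean on these libraries where they do the work, as an engineer would, in place of code of your own. Each camera call takes 0.05 s, during which the arm holds its last target. There are 200 camera calls.

### The job

A log trolley is parked at the far edge of the bench; check the brake lever on its push bar, the longer of the two hand levers. With the outside of the fingers, press the lever in towards the bar until it comes up firmly against its stop, short of the bar, keep it pressed firmly there for about two seconds, then let it ease back out under your hand, without letting it snap, and finish clear of it. Do not grip or hook the lever, do not touch the bar or the short lever, and leave everything on the bench where it is.

Things in the scene. Friction and masses are not known exactly. Their poses are not given: they have to be found in the camera images.
- trolley: steel log trolley, fixed; origin below the middle of its push bar, at bench height (z = 0); z up, y along the push bar; its -x axis points from the bar towards the bench and robot, the side where both hand levers are. Two uprights 32 mm across at y = -260 and +260 mm carry the bar.
- push_bar: level steel tube 32 mm across along the trolley's y, between the two uprights, with black rubber hand grips 39 mm across at y = -92 to -197 mm and +92 to +197 mm and the clamps of the two levers at y = -60 and +60 mm. Origin on the tube's axis at its middle, 200 mm above the bench. Not to be touched.
- brake (a joint): turn of the brake lever about its upright pivot, rad: 0 fully out, where a spring keeps it; grows as it is pressed in to the bar (its end swings to the trolley's +x). At brake_press 3 N starts it, 6 N brings it to its firm stop at 0.28 rad. A firm press is 10 to 20 N; the blade then springs on by some 3 mm per 10 N. Let go, it snaps out: follow it out at 0.2 m/s or slower.
- brake_press (a point): where the fingers press: on the outer face (away from the bar) of the brake lever, 105 mm from the pivot along the bar; 82 mm from the bar axis when out. The blade is flat here over 53 mm along the bar, 18 mm tall, 9 mm thick, its middle 200 mm above the bench. Moves with the lever. When out its axes are the trolley's: +x from the face in to the bar, y along the bar, z up.
- brake_ball (a point): centre of the 19 mm ball at the outer end of the brake lever (150 mm outboard of the pivot along the trolley's y, on the -y half of the bar); moves with the lever. More than 40 N on the lever would bend it.
- brake_pivot (a point): the brake lever's upright pivot, 40 mm from the bar axis on the bench side and 60 mm from the bar's middle on its -y half, 200 mm above the bench
- bar_grip (a point): point on the axis of the push bar abreast of brake_press, in the middle of the black rubber grip (39 mm across); with the lever firmly at its stop some 20 mm stay free between lever and grip
- brake_inner: the face of the brake lever that looks to the bar; not to be touched; origin at the lever's pivot
- pawl (a joint): turn of the short lever (75 mm, parking pawl) on the other half (+y) of the bar, rad, 0 when out; to be left alone
- pawl_ball (a point): ball at the outer end of the short lever
- bowl: turned wooden bowl, 150 mm across, 58 mm high, loose on the bench; origin at its foot
- mallet: round wooden mallet standing on its head, 92 mm across, 214 mm high, loose; origin at its foot
- gouge: turning gouge, wooden handle and steel blade, lying on the bench, 450 mm long along its x, 38 mm thick, loose; origin under the butt of its handle
- wax_tin: round tin, 84 mm across, 52 mm high, loose on the bench; origin at its foot
- glue: glue bottle, 60 mm across, 160 mm high, loose; origin at its foot
- chuck: steel four-jaw lathe chuck lying on its back, 94 mm across, 71 mm high, loose; origin at its foot
- tape: tape measure, 72 x 36 x 66 mm high, loose; origin at its foot
- chuck_key: steel T-handled chuck key lying on the bench, 100 x 102 x 17 mm, loose; origin under it

How it is judged:
By the outcome, as a careful person would: the job done as asked, in the order asked, and still so for the second after the job is handed in, with the robot touching nothing.
It also fails if it takes over 45 s, if anything falls off the work surface, if the arm or the gripper's body presses on something with over 40 N, if the wrist force passes 120 N, or if a joint passes its speed limit or range.

## Working session

There is one attempt and no reset: what is moved stays moved. The work goes in short steps, Python scripts to look and compute and a tool call to move; the robot and the scene stay as the last step left them, time stands still between calls to the robot, and variables do not carry over. Pictures are saved under pics/ and viewed, at most 10 in all, crops included, and the job is handed in when it is done.

Besides the shell and the picture viewer there is one more tool, called after "Request:" by a JSON object that holds its "fn" and its "kwargs", one argument or row to a line. arm_command: Moves the arm, as the interface text tells. Its arguments: {"type":"object","properties":{"series":{"type":"string"},"squeeze":{"type":"number"}},"required":["series"]}

```bash
mkdir -p pics; python3 - <<'E'
from cell import telemetry,cams
import cv2,numpy as np
o=telemetry.get_obs();print({k:np.round(v,3).tolist() for k,v in o.items()})
for n in("scene","top"):
    cv2.imwrite(f"pics/{n}1.png",cams.read_camera(n));c=cams.calibration(n);print(n,{k:np.round(v,4).tolist() for k,v in c.items()})
E
```

```text
{'time_s': 0.0, 'qpos': [-63.42, 18.441, -4.016, 83.176, 1.295, 78.541, -3.261], 'joint_velocities': [-0.024, -0.053, -0.025, -0.058, -0.059, -0.018, -0.023], 'effort': [-0.0, -49.128, -0.404, -31.252, -0.064, 0.044, 0.0], 'tool_pos': [0.282, 0.585, 0.221], 'tool_rot': [-179.887, 0.005, 154.229], 'force': [0.35, 0.226, -0.268], 'wrist_torque': [-0.062, -0.009, 0.039], 'grasp_force': 0.0, 'grip_width': 0.087}
scene {'K': [[371.7835, 0.0, 255.2651], [0.0, 371.7835, 197.2914], [0.0, 0.0, 1.0]], 'dist': [-0.1081, 0.0, 0.0, 0.0, 0.0], 'origin': [1.0415, -0.5878, 0.6572], 'rotation': [-121.502, 0.0613, 43.692]}
top {'K': [[480.4823, 0.0, 255.9049], [0.0, 480.4823, 191.1318], [0.0, 0.0, 1.0]], 'dist': [-0.1913, 0.0, 0.0, 0.0, 0.0], 'origin': [0.2985, -0.0251, 1.3623], 'rotation': [-170.1756, 0.2232, -89.8305]}
```

View pics/scene1.png

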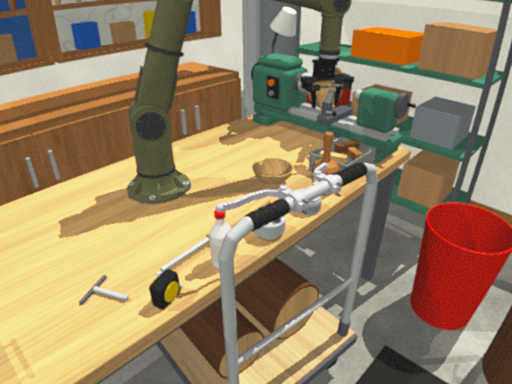

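View pics/top1.png

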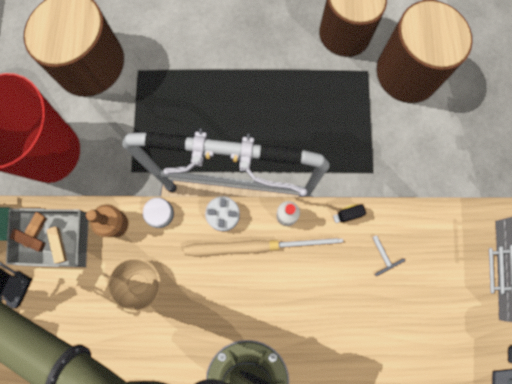

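Scene: the trolley bar runs from (230,240) to (370,170). The long lever goes from about (290,195) to its ball at (222,208), near the glue bottle. Top: the long lever runs from clamp (245,155) to its ball at about (302,190), and the short lever ends at about (168,170).

```bash
cat > h.py <<'E'
import cv2,numpy as np
from scipy.spatial.transform import Rotation as R
from cell import cams,telemetry
def ray(n,uv):
    c=cams.calibration(n);K=np.array(c["K"]);d=np.array(c["dist"])
    p=cv2.undistortPoints(np.array([[uv]],float),K,d)[0,0]
    return np.array(c["origin"]),R.from_euler('xyz',c["rotation"],degrees=True).as_matrix()@np.array([*p,1])
def onz(n,uv,z):
    o,d=ray(n,uv);return o+d*(z-o[2])/d[2]
def proj(n,P):
    c=cams.calibration(n);r=R.from_euler('xyz',c["rotation"],degrees=True).as_matrix()
    q=(np.atleast_2d(P)-c["origin"])@r
    return cv2.projectPoints(q,np.zeros(3),np.zeros(3),np.array(c["K"]),np.array(c["dist"]))[0][:,0]
E
python3 - <<'E'
from h import *
t=cv2.imread("pics/top1.png");s=cv2.imread("pics/scene1.png")
a=cv2.resize(t[120:220,120:340],None,fx=3.6,fy=3.6,interpolation=cv2.INTER_CUBIC)
cv2.imwrite("pics/topc.png",a)
a=cv2.resize(s[155:305,200:390],None,fx=4,fy=4,interpolation=cv2.INTER_CUBIC)
cv2.imwrite("pics/scenec.png",a)
for n,im in(("top",t),("scene",s)):
    m=(im.max(2)<50).astype(np.uint8)
    k,l,st,ce=cv2.connectedComponentsWithStats(m)
    for i in range(1,k):
        if 60<st[i,4]<2500: print(n,st[i],ce[i].round(1),onz(n,ce[i],.2).round(3))
E
```

```text
top [349  24  28  32 191] [361.6  43.2] [ 0.902 -0.301  0.2  ]
top [ 136   71  106   70 1836] [170.5 101.2] [0.734 0.2   0.2  ]
top [239  71  21  11  65] [248.9  75.8] [ 0.803 -0.001  0.2  ]
top [274  71  23  13  81] [287.   75.6] [ 0.804 -0.1    0.2  ]
top [337  72  30  10 120] [351.9  75.8] [ 0.806 -0.27   0.2  ]
top [227  79  36  27 193] [244.8  94.5] [0.751 0.009 0.2  ]
top [299  79  56  50 548] [326.1 104.8] [ 0.725 -0.199  0.2  ]
top [270  90  28  18 119] [283.9  97. ] [ 0.745 -0.091  0.2  ]
top [280 107  22  22 140] [289.7 117.7] [ 0.689 -0.105  0.2  ]
top [255 108  16  19  69] [262.6 118.2] [ 0.687 -0.036  0.2  ]
top [147 128  46  13 253] [168.7 134.5] [0.645 0.201 0.2  ]
top [141 139  49  29 805] [166.4 152.9] [0.597 0.205 0.2  ]
top [192 155  47  16 394] [218.  164.3] [0.567 0.074 0.2  ]
top [132 158  15  14 125] [137.1 166.4] [0.562 0.279 0.2  ]
top [348 206  17  12  85] [356.9 210.9] [ 0.451 -0.268  0.2  ]
top [  0 269  31  37 482] [ 12.3 284.3] [0.258 0.598 0.2  ]
top [ 55 342  69  42 484] [ 89.  363.8] [0.072 0.385 0.2  ]
top [233 360  42  24 508] [253.8 373.4] [ 0.062 -0.016  0.2  ]
scene [301  58  52  49 688] [322.7  75.4] [-0.061  1.076  0.2  ]
scene [267  76  12  23 128] [274.1  87.6] [-0.082  0.714  0.2  ]
scene [343 166  23  19 156] [354.1 175.1] [0.637 0.211 0.2  ]
scene [252 202  37  28 295] [270.2 216.4] [ 0.604 -0.084  0.2  ]
scene [151 270  27  39 344] [161.  291.2] [ 0.62  -0.377  0.2  ]
scene [373 346  55  36 724] [397.9 362.8] [ 0.975 -0.231  0.2  ]
```

View pics/topc.png

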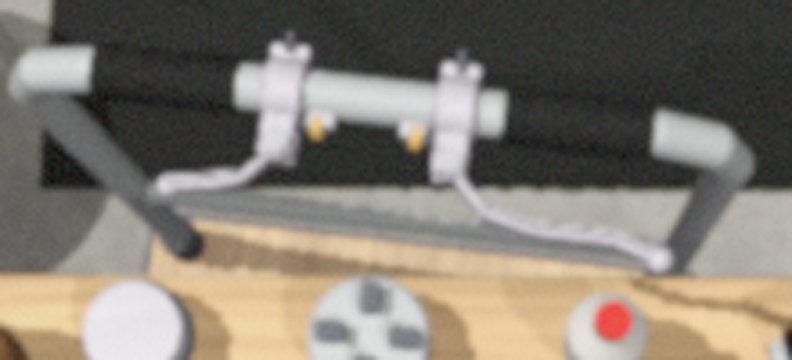

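View pics/scenec.png

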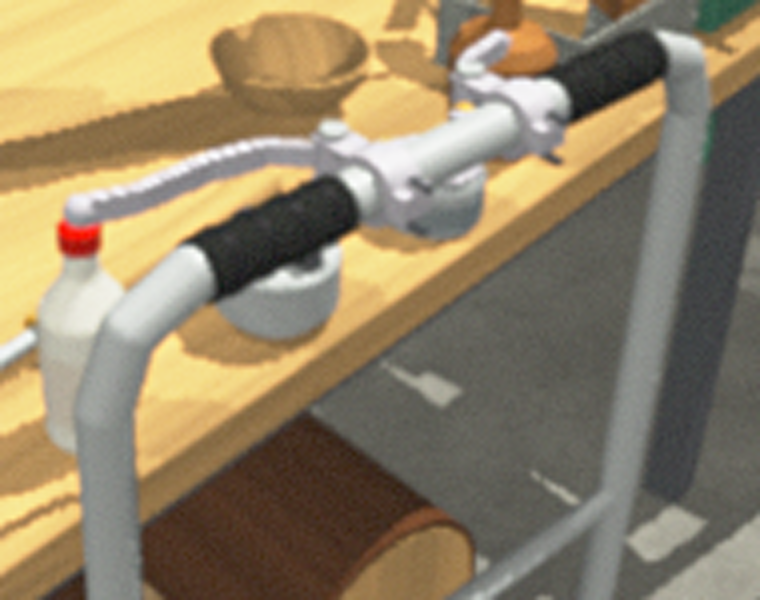

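The crops show the brake ball at top (302.5,191.6) and scene (220,207.5). The glue bottle's cap is near the ball. The four grip boundaries lie along the bar in the top crop at x = 93, 238, 505 and 655.

```bash
python3 - <<'E'
from h import *
c=lambda u,v:((u+.5)/3.6-.5+120,(v+.5)/3.6-.5+120)
g=np.array([onz("top",c(*p),.2) for p in((93,71),(238,86),(505,113),(655,133))])
yl=np.array([.197,.092,-.092,-.197])
A=np.c_[np.ones(4),yl];sol=np.linalg.lstsq(A,g[:,:2],rcond=None)[0]
print("grips",g.round(4).tolist(),"origin",sol[0],"ydir",sol[1],np.linalg.norm(sol[1]),"res",(A@sol-g[:,:2]).round(4).tolist())
ey=np.r_[sol[1]/np.linalg.norm(sol[1]),0];ex=np.array([ey[1],-ey[0],0]);O=np.r_[sol[0],.2]
print("yaw",np.degrees(np.arctan2(ex[1],ex[0])))
b=onz("top",c(658,259),.2);print("ball top",b,"local",(b-O)@ex,(b-O)@ey)
# two-view ball
o1,d1=ray("top",c(658,259));o2,d2=ray("scene",(220,207.5))
s=np.linalg.lstsq(np.c_[d1,-d2],o2-o1,rcond=None)[0];P1=o1+s[0]*d1;P2=o2+s[1]*d2;print("2view",P1,P2)
for u,n in(((-.04,-.06),"pivot"),((-.082,-.165),"press"),((-.086,-.21),"ball")):
    P=O+ex*u[0]+ey*u[1];print(n,P.round(4),proj("top",P),proj("scene",P))
for n,u,z in(("glue",(290,211),.16),):print(onz("top",u,z))
print("glue cap",onz("top",c(612,321),.16),onz("scene",(219,214),.16))
print("mallet top",onz("top",(92,214),.214))
E
```

```text
grips [[0.6324, 0.2606, 0.2], [0.6209, 0.1568, 0.2], [0.6013, -0.0297, 0.2], [0.5874, -0.1335, 0.2]] origin [0.61049688 0.06354499] ydir [0.1128086  1.00268684] 1.009012721592826 res [[0.0003, 0.0005], [0.0, -0.001], [-0.0012, 0.001], [0.0009, -0.0004]]
yaw -6.419144139923639
ball top [ 0.49889819 -0.13430993  0.2       ] local -0.08877866798997983 -0.2090913365326636
2view [ 0.49894786 -0.134337    0.19971191] [ 0.49832135 -0.13512329  0.19967777]
pivot [0.564  0.0084 0.2   ] [[244.54433428 165.5666858 ]] [[283.34395725 193.99518765]]
press [ 0.5106 -0.0913  0.2   ] [[284.89345824 186.87118867]] [[237.74836039 201.8718085 ]]
ball [ 0.5016 -0.1355  0.2   ] [[302.89392574 190.5186269 ]] [[220.81764356 207.99217214]]
[ 0.45599059 -0.10600434  0.16      ]
glue cap [ 0.46157834 -0.105136    0.16      ] [ 0.47077698 -0.11649233  0.16      ]
mallet top [0.43915298 0.38420606 0.214     ]
```

Request:
{"fn": "arm_command", "kwargs": {
  "series": "0 0 -20 0 255;0 0 -25 0 255;0 0 -25 0 255;0 0 -10 0 255;-20 -5 0 0.04 255;-40 -12 0 0.065 255;-40 -12 0 0.065 255;-40 -12 0 0.065 255;-40 -12 0 0.065 255;-40 -12 0 0.065 255;-40 -12 0 0.065 255;-40 -12 0 0.065 255;-40 -12 0 0.07 255;-40 -12 0 0.07 255;-40 -10 0 0.07 255;-38 -10 0 0.07 255;-36 -10 0 0.07 255;-35 -8 0 0.07 255;-35 -6 0 0.07 255;-30 -5 0 0.07 255",
  "squeeze": 5
}}

```text
time_s: 1.77
tool_pos: [0.5055, 0.0313, 0.3012]
tool_rot: [-179.9, 0.0, 93.4]
force: [1.2, 0.3, -0.6]
grip_width: 0.0002
grasp_force: 0.0
```

```bash
cat >> h.py <<'E'
O=np.array([.6105,.0635,.2]);YAW=-6.42
def local():
    o=telemetry.get_obs();a=np.radians(YAW);ex=np.array([np.cos(a),np.sin(a),0]);ey=np.array([-ex[1],ex[0],0])
    p=np.array(o["tool_pos"]);T=R.from_euler('xyz',o["tool_rot"],degrees=True).as_matrix()
    print(round(o["time_s"],2),"tcp",p.round(4),"local",((p-O)@ex).round(4),((p-O)@ey).round(4),"rot",np.round(o["tool_rot"],2),"F",np.round(o["force"],2),"grip",o["grip_width"])
    tgt=O+ex*-.130+ey*-.165;tgt[2]=.184
    print("to pre, tool mm",(T.T@(tgt-p)*1e3).round(1),"turn rad",round(np.radians(((o["tool_rot"][2]-(90+YAW)+180)%360)-180),4),"q",np.round(o["qpos"],1))
E
python3 -c "from h import *;local()"
```

```text
1.77 tcp [0.5055 0.0313 0.3012] local -0.1008 -0.0437 rot [-1.7991e+02  4.0000e-02  9.3380e+01] F [ 1.24  0.25 -0.59] grip 0.0001934513297988863
to pre, tool mm [-114.4  -49.3  117.3] turn rad 0.171 q [-30.6  -1.5  23.7  96.6   0.6  84.8  -3.6]
```

Request:
{"fn": "arm_command", "kwargs": {
  "series": "0 0 0 0.1 255;0 0 0 0.071 255;-30 -8 0 0 255;-30 -7 0 0 255;-30 -7 0 0 255;-21 -5 0 0 255;-10 -2 0 0 255;0 0 20 0 255;0 0 10 0 255;0 0 0 0 255;0 0 0 0 255"
}}

```text
time_s: 2.68
tool_pos: [0.4642, -0.0811, 0.2716]
tool_rot: [-179.9, 0.0, 84.1]
force: [-0.1, 0.4, -0.5]
grip_width: 0.0002
grasp_force: 0.0
```

```bash
python3 - <<'E'
from h import *
local();print({k:np.round(v,3).tolist() for k,v in cams.calibration("wrist").items()})
a=[cams.read_camera(n) for n in("top","wrist")]
cv2.imwrite("pics/b.png",np.hstack([cv2.resize(a[0][110:230,200:340],(448,384),interpolation=cv2.INTER_CUBIC),a[1][:, ::1]])[:, :960])
cv2.imwrite("pics/b.png",cv2.resize(cv2.imread("pics/b.png"),(800,320)))
cv2.imwrite("pics/w1.png",a[1])
E
```

```text
2.68 tcp [ 0.4642 -0.0811  0.2716] local -0.1292 -0.1601 rot [-1.7987e+02  2.0000e-02  8.4070e+01] F [-0.08  0.42 -0.52] grip 0.00017013738863341213
to pre, tool mm [-4.9 -0.6 87.6] turn rad 0.0085 q [-25.1  -6.4  29.5 103.8   3.2  81.9  -2.1]
{'K': [[328.506, 0.0, 253.389], [0.0, 328.506, 200.501], [0.0, 0.0, 1.0]], 'dist': [-0.089, 0.0, 0.0, 0.0, 0.0], 'hand_eye': [[-0.001, -0.952, -0.305, 0.085], [1.0, -0.001, 0.001, -0.001], [-0.001, -0.305, 0.952, -0.161], [0.0, 0.0, 0.0, 1.0]]}
```

View pics/b.png

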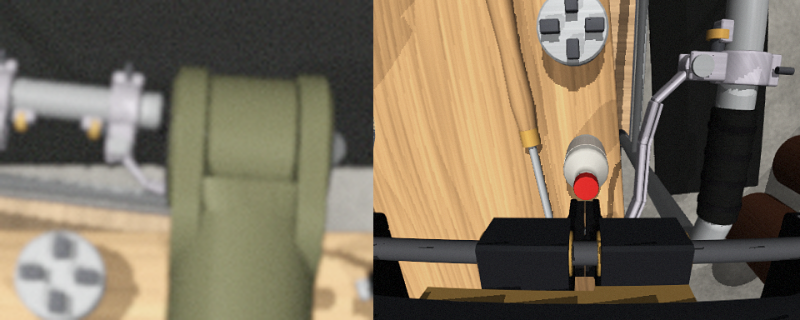

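The wrist view shows the lever running to the right of the closed fingers, with clear space between them. The glue cap is below the fingers. I'll check the lever face line against my model.

```bash
python3 - <<'E'
from h import *
im=cv2.imread("pics/w1.png");c=cams.calibration("wrist");o=telemetry.get_obs()
T=np.eye(4);T[:3,:3]=R.from_euler('xyz',o["tool_rot"],degrees=True).as_matrix();T[:3,3]=o["tool_pos"]
W=T@np.array(c["hand_eye"]);a=np.radians(YAW);ex=np.array([np.cos(a),np.sin(a),0]);ey=np.array([-ex[1],ex[0],0])
def pw(P):
    q=(P-W[:3,3])@W[:3,:3];return cv2.projectPoints(q[None],np.zeros(3),np.zeros(3),np.array(c["K"]),np.array(c["dist"]))[0][0,0]
for y,x in((-.14,-.082),(-.15,-.082),(-.165,-.082),(-.165,-.073)):print(y,x,pw(O+ex*x+ey*y+[0,0,.009]).round(1))
print("pivot",pw(O-ex*.04-ey*.06+[0,0,.012]),"bar grip out",pw(O-ey*.092))
cv2.imwrite("pics/w1c.png",cv2.resize(im[120:270,240:440],(800,600),interpolation=cv2.INTER_CUBIC))
E
```

```text
-0.14 -0.082 [319.5 190.9]
-0.15 -0.082 [318.6 204.1]
-0.165 -0.082 [317.2 223.4]
-0.165 -0.073 [329.2 223.4]
pivot [391.67172295  74.74467878] bar grip out [433.51716772 124.45831319]
```

View pics/w1c.png

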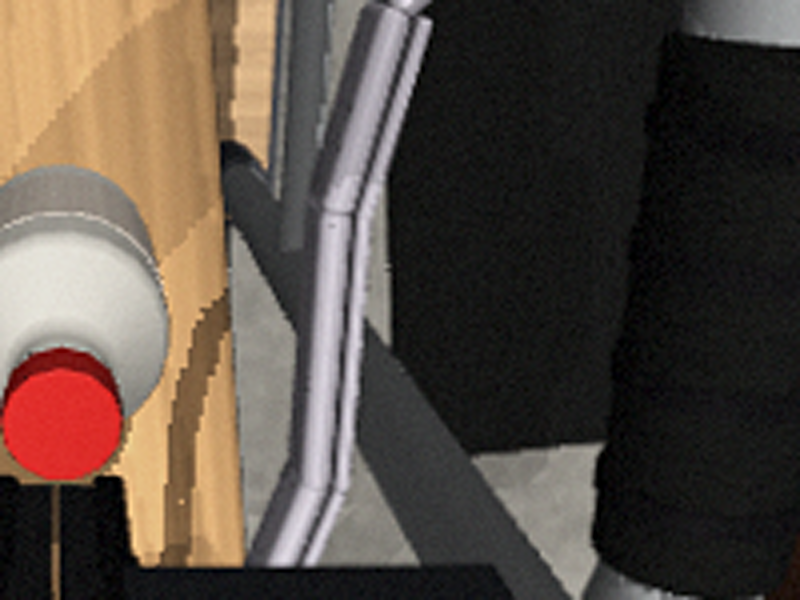

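The lever's outer edge is at about (316,191), against a predicted (319.5,191), which is a match within 3 mm. The flat spans rows 171–242, so pressing near y = -162 mm falls on it. I'll descend next.

Request:
{"fn": "arm_command", "kwargs": {
  "series": "-1 0 15 0.008 255;-1 0 25 0 255;0 0 25 0 255;0 0 15 0 255;0 0 7 0 255;0 0 0 0 255;0 0 0 0 255;0 0 0 0 255"
}}

```text
time_s: 3.45
tool_pos: [0.4655, -0.0841, 0.187]
tool_rot: [179.9, -0.0, 83.5]
force: [0.2, 0.0, 0.7]
grip_width: 0.0003
grasp_force: 0.0
```

```bash
python3 -c "from h import *;local()"
```

```text
3.45 tcp [ 0.4655 -0.0841  0.187 ] local -0.1276 -0.1629 rot [ 1.7986e+02 -2.0000e-02  8.3550e+01] F [0.21 0.01 0.72] grip 0.00025054118443610925
to pre, tool mm [-2.2 -2.4  3. ] turn rad -0.0006 q [-24.5  -3.5  30.7 111.2   1.8  71.6  -0.9]
```

Request:
{"fn": "arm_command", "kwargs": {
  "series": "0 3 2 0 255;0 3 1 0 255;0 3 0 0 255;0 3 0 0 255;0 3 0 0 255;0 3 0 0 255;0 3 0 0 255;0 3 0 0 255;0 3 0 0 255;0 3 0 0 255;0 3 0 0 255;0 3 0 0 255;0 0 0 0 255;0 0 0 0 255"
}}

```text
time_s: 4.62
tool_pos: [0.5002, -0.0882, 0.1825]
tool_rot: [-180.0, 0.0, 83.5]
force: [-0.7, -0.1, 0.4]
grip_width: 0.0008
grasp_force: 0.1
```

```bash
python3 -c "from h import *;local()"
```

```text
4.62 tcp [ 0.5002 -0.0882  0.1825] local -0.0926 -0.1631 rot [-179.99    0.     83.52] F [-0.66 -0.1   0.4 ] grip 0.0007718022168950644
to pre, tool mm [ -2.  -37.4  -1.5] turn rad -0.001 q [-23.9   2.   31.8 107.2  -1.1  71.1   1.8]
```

Request:
{"fn": "arm_command", "kwargs": {
  "series": "0 2 0 0 255;0 2 0 0 255;0 2 0 0 255;0 2 0 0 255;0 0 0 0 255;0 0 0 0 255"
}}

```text
time_s: 5.12
tool_pos: [0.5062, -0.091, 0.182]
tool_rot: [-179.8, 0.1, 83.4]
force: [-6.0, -4.0, 0.3]
grip_width: 0.0005
grasp_force: 3.0
```

```bash
python3 - <<'E'
from h import *
local();a=cams.read_camera("wrist");b=cams.read_camera("scene")
cv2.imwrite("pics/c.png",np.hstack([cv2.resize(a[100:280,200:440],(400,300)),cv2.resize(b[130:280,170:370],(400,300),interpolation=cv2.INTER_CUBIC)]))
E
```

```text
5.12 tcp [ 0.5062 -0.091   0.182 ] local -0.0863 -0.1652 rot [-1.7977e+02  1.3000e-01  8.3430e+01] F [-5.96 -3.96  0.29] grip 0.0005342483928359962
to pre, tool mm [  0.1 -43.7  -1.8] turn rad -0.0026 q [-23.7   3.2  32.1 106.2  -1.6  71.3   2.3]
```

View pics/c.png

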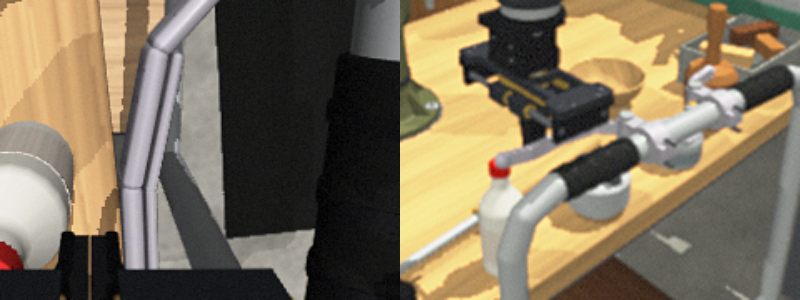

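The fingers are on the lever and its flat runs beside them, with the bar clear. The sideways force is friction from the lever swinging, so I'll follow its arc.

Request:
{"fn": "arm_command", "kwargs": {
  "series": "-1.5 2 0 0 255;-1.5 2 0 0 255;-1 2 0 0 255;-0.7 2 0 0 255;-0.6 2 0 0 255;-0.5 2 0 0 255;0 0 0 0 255;0 0 0 0 255"
}}

```text
time_s: 5.88
tool_pos: [0.5181, -0.0965, 0.182]
tool_rot: [-179.8, 0.0, 83.5]
force: [-5.7, -0.9, 2.1]
grip_width: 0.0002
grasp_force: 3.0
```

```bash
python3 -c "from h import *;local()"
```

```text
5.88 tcp [ 0.5181 -0.0965  0.182 ] local -0.074 -0.1693 rot [-1.7981e+02  2.0000e-02  8.3510e+01] F [-5.72 -0.89  2.12] grip 0.00016380924302414882
to pre, tool mm [  4.2 -56.1  -1.8] turn rad -0.0013 q [-23.    4.9  32.5 104.6  -2.8  71.4   3.8]
```

Request:
{"fn": "arm_command", "kwargs": {
  "series": "-0.5 2 0 0 255;-0.4 2 0 0 255;-0.4 2 0 0 255;-0.3 2 0 0 255;-0.3 2 0 0 255;0 0 0 0 255;0 0 0 0 255"
}}

```text
time_s: 6.47
tool_pos: [0.5274, -0.0995, 0.1819]
tool_rot: [-179.8, 0.0, 83.5]
force: [-5.7, -0.8, 1.3]
grip_width: 0.0005
grasp_force: 3.4
```

```bash
python3 -c "from h import *;local()"
```

```text
6.47 tcp [ 0.5274 -0.0995  0.1819] local -0.0644 -0.1713 rot [-1.7975e+02  3.0000e-02  8.3510e+01] F [-5.7  -0.82  1.28] grip 0.0005034281435356151
to pre, tool mm [  6.2 -65.6  -1.8] turn rad -0.0013 q [-22.6   6.4  32.7 103.3  -3.6  71.5   4.7]
```

Request:
{"fn": "arm_command", "kwargs": {
  "series": "-0.2 1.5 0 0 255;-0.2 1.5 0 0 255;-0.1 1.5 0 0 255;0 1 0 0 255;0 0 0 0 255;0 0 0 0 255"
}}

```text
time_s: 6.97
tool_pos: [0.53, -0.1002, 0.1811]
tool_rot: [-179.4, -0.0, 83.5]
force: [-14.0, 0.8, 3.6]
grip_width: 0.0001
grasp_force: 6.7
```

```bash
python3 -c "from h import *;local()"
```

```text
6.97 tcp [ 0.53   -0.1002  0.1811] local -0.0617 -0.1717 rot [-1.7938e+02 -1.0000e-02  8.3510e+01] F [-13.96   0.77   3.55] grip 0.00014789454972005586
to pre, tool mm [  6.6 -68.3  -2.2] turn rad -0.0012 q [-22.3   7.2  32.8 102.7  -4.   71.9   5.1]
```

At the stop with 14 N, so I'm holding here.

Request:
{"fn": "arm_command", "kwargs": {
  "series": "0 0.4 0 0 255;0 0 0 0 255;0 0 0 0 255;0 0 0 0 255;0 0 0 0 255;0 0 0 0 255;0 0 0 0 255;0 0 0 0 255;0 0 0 0 255;0 0 0 0 255;0 0 0 0 255;0 0 0 0 255"
}}

```text
time_s: 7.97
tool_pos: [0.5301, -0.1002, 0.181]
tool_rot: [-179.4, -0.0, 83.5]
force: [-13.8, -0.5, 3.2]
grip_width: 0.0006
grasp_force: 6.9
```

Request:
{"fn": "arm_command", "kwargs": {
  "series": "0 0 0 0 255;0 0 0 0 255;0 0 0 0 255;0 0 0 0 255;0 0 0 0 255;0 0 0 0 255;0 0 0 0 255;0 0 0 0 255;0 0 0 0 255;0 0 0 0 255;0 0 0 0 255"
}}

```text
time_s: 8.88
tool_pos: [0.5301, -0.1002, 0.181]
tool_rot: [-179.4, -0.0, 83.5]
force: [-14.7, 1.6, 3.9]
grip_width: 0.0003
grasp_force: 6.9
```

Request:
{"fn": "arm_command", "kwargs": {
  "series": "0 -1 0 0 255;0 -1.5 0 0 255;0.2 -1.5 0 0 255;0.2 -1.5 0 0 255;0.3 -2 0 0 255;0.3 -2 0 0 255;0.4 -2 0 0 255;0.4 -2 0 0 255;0.5 -2 0 0 255;0.5 -2 0 0 255;0.6 -2 0 0 255;0.7 -2 0 0 255;0.8 -2 0 0 255;0.8 -2 0 0 255;0.8 -2 0 0 255;0.8 -2 0 0 255;0 -2 0 0 255;0 -2 0 0 255;0 -2 0 0 255;0 0 0 0 255"
}}

```text
time_s: 10.55
tool_pos: [0.5009, -0.0885, 0.1827]
tool_rot: [179.9, -0.1, 83.6]
force: [-1.2, 0.5, -1.4]
grip_width: 0.0009
grasp_force: 0.9
```

```bash
python3 -c "from h import *;local()"
```

```text
10.55 tcp [ 0.5009 -0.0885  0.1827] local -0.0919 -0.1633 rot [ 1.7993e+02 -5.0000e-02  8.3560e+01] F [-1.23  0.45 -1.36] grip 0.0008736939592898913
to pre, tool mm [ -1.7 -38.1  -1.3] turn rad -0.0003 q [-23.9   2.   31.9 107.1  -1.2  71.1   1.9]
```

Now I'll back away along -x gently, then go up clear.

Request:
{"fn": "arm_command", "kwargs": {
  "series": "0 -2 0 0 255;0 -3 0 0 255;0 -4 0 0 255;0 -6 0 0 255;0 -8 0 0 255;0 -8 0 0 255;0 -5 -2 0 255;0 0 -15 0 255;0 0 -25 0 255;0 0 -25 0 255;0 0 -20 0 255;0 0 -8 0 255;0 0 0 0 255;0 0 0 0 255;0 0 0 0 255"
}}

```text
time_s: 11.8
tool_pos: [0.4638, -0.0849, 0.2761]
tool_rot: [-179.9, 0.0, 83.5]
force: [0.2, -0.4, 0.3]
grip_width: 0.0004
grasp_force: 0.0
```

```bash
python3 - <<'E'
from h import *
local();cv2.imwrite("pics/s2.png",cams.read_camera("scene"))
E
```

```text
11.8 tcp [ 0.4638 -0.0849  0.2761] local -0.1292 -0.1639 rot [-1.7987e+02  1.0000e-02  8.3530e+01] F [ 0.2  -0.36  0.32] grip 0.0004069643824271567
to pre, tool mm [-1.1 -0.6 92.1] turn rad -0.0009 q [-25.   -6.5  29.9 103.4   3.3  82.4  -2.2]
```

View pics/s2.png

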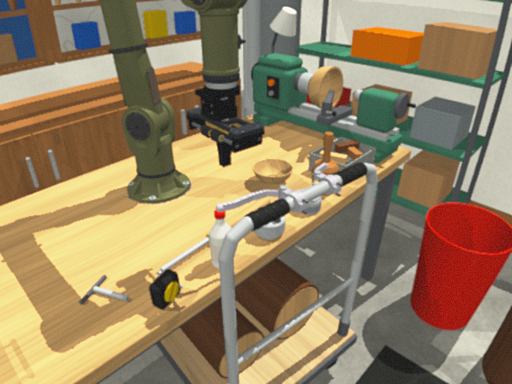

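The lever is back out with its ball at about (221,208), as at the start. Everything on the bench is in place, and the fingers are clear at (224,157).

```bash
python3 -c "from cell import env;print(env.sign_off())"
```

```text
the job is handed in; nothing more can be done
None
```

I pressed the brake lever to its stop at about 14 N, held it there for about two seconds and eased it back out under the fingers; the arm finished clear, nothing on the bench moved, and the job is handed in (no verdict was shown).

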